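# Torque the clamp bolt of a laser marking nest

## Task

In the laser marking cell, tighten the clamp bolt of the nest that carries the orange-gripped click wrench: turn the orange handle clockwise (seen from above) until the bolt is home and the wrench clearly breaks over at its hinge, but do not force the handle on to the very end of its bend. Then let go, so that the wrench springs straight again and the bolt stays tight. Leave the blue-gripped wrench where it is.

Things in the scene. Friction and masses are not known exactly. Their poses are not given: they have to be found in the camera images.
- orange_grip (a point): Centre of the orange grip (level, 28 mm diameter, 110 mm long, axis 87 mm above the table, free beneath) of the click wrench fitted on the orange nest's bolt. x points along the handle to the bolt, z up. The click hinge, a dark pin, is 155 mm from here and 50 mm from the bolt axis (205 mm in line when straight). No ratchet: the bolt turns with it both ways; it cannot be lifted off.
- orange_nest: Nest fixed under the orange wrench: grey block, dark plate 150 x 100 mm, brass blank, steel strap, 63 mm high (wrench head to 98). Origin on the table on the bolt axis; z up, x from bolt to blank (plate x -50 to 100). Bolt is home (hard stop) with the wrench along the nest's -x; it starts 0.3 to 0.5 rad anticlockwise of that from above, turns at 0.5 N m and stays where left.
- orange_wrench (a joint): Bend of the orange wrench at its click hinge, rad: 0 straight, growing as the handle goes on clockwise past the head. Spring-held straight up to 1.6 N m (about 10 N at the grip), reached only with the bolt home, then it gives at nearly the same force: over 0.10 is clearly broken over, over 0.38 counts as forced, 0.45 is the hard end. Let go, it springs back to 0.
- blue_grip (a point): Centre of the blue grip of a second, otherwise identical click wrench on the other nest (steel blank); same sizes and height. A bystander, to be left alone.

How it is judged (in metres and radians):
On the way:
1. the orange wrench is bent more than 0.10 rad at its hinge with the bolt home, its grip past the home line (value of joint orange_wrench above 0.1 rad and y of orange_grip in the frame of orange_nest above 0.005 m), for 0.2 s.
At the end, for the whole second after the job is handed in: The orange wrench has broken over, is let go and straight again (bend under 0.05 rad), and still lies within 0.175 rad (10 degrees) of the home direction, the nest's -x axis (value of joint orange_wrench below 0.05 rad and angle between the x axis of orange_grip and the x axis of orange_nest, either way round below 0.175 rad); the robot touches nothing.
It fails at once if the orange wrench is forced to the end of its bend (over 0.38 rad) (value of joint orange_wrench above 0.38 rad).
It fails at once if the blue grip is moved by more than 15 mm (distance of blue_grip from where it was at the start of the episode above 0.015 m).
It also fails if it takes over 38 s, if anything falls off the work surface, if the arm or the gripper's body presses on something with over 40 N, if the wrist force passes 120 N, or if a joint passes its speed limit or range.

## Robot

A 6-joint arm with a two-finger parallel gripper is mounted at the origin on the work surface. World frame = base frame: x ahead of the robot, y to its left, z up, the work surface at z = 0. Lengths are in m, angles in degrees, forces in N, time in s.
With the tool pointing down it reaches from about 0.35 to 0.725 m from the base axis. Payload 6 kg.
Tool frame: the origin (TCP) lies at the very end of the fingers, on their centre line; the grasp point (between the pads) lies manip.pinch_z behind it (manip.pinch_z is the distance from the TCP to the grasp point, in m); z points along the fingers, y is the line along which they close (so a half turn about z gives the same grasp; the last joint's range is limited). The gripper opens to 85 mm and grips with 20 to 120 N. Pads are 22 mm wide; open, the fingers measure 114 mm over their backs; the gripper's body (76 mm by 85 mm) begins 54 mm behind the grasp point. The pads swing forward as they close: fully open they stand 13 mm farther back than shut.
Start: joints at [-54.391, 2.303, 4.859, 0, -92.561, -19.12], TCP at [0.17, -0.575, 0.231] pointing down, gripper open.
Joint ranges: [-146.85, 146.85], [-73.84, 115.35], [-62.03, 85.46], [-188.31, 113.3], [-161.28, -10.13], [-171.36, 171.36]. Speed limits (degrees/s): [147.25, 147.25, 172.46, 180, 180, 180].

## Interface

Orientations are given as [roll, pitch, yaw] about the fixed x, y, z axes, in that order (R = Rz(yaw) Ry(pitch) Rx(roll)).
In Python, from plant import manip gives the robot as it stands.
- The arm moves only by the tool play_rows, never from a script. Its argument "series" is a list of rows, each an object of numbers: "x", "y", "z": the shift along the tool's x, y, z in cm; "rx", "ry", "rz": the turn, a rotation vector about the tool's x, y, z in rad; "gripper": the closure, from 0 (fully open) to 1 (shut). In form: [{"x": .., "y": .., "z": .., "rx": .., "ry": .., "rz": .., "gripper": ..}, ...]. A call has exactly 5 rows; each row shifts and turns the commanded pose from where the row before left it, along the tool's axes as they then stand; what a row does not reach is not made up. A row lasts 1/12 s, in which the tool goes at most 41.7 mm and 7.16 degrees, less where a joint would pass 70% of its speed; a pose out of reach is approached as far as the arm can. A call with a gripper value outside its range is refused whole. The fingers move at their own pace and stop on an object; "grip_force" is the grip in N (left out, the last holds). Time passes only in rows, so rows that do not move let the fingers close, or fill a call up. It gives the time, the measured TCP pose, the force, the opening and the grip force at its end, in the units of the state.
- manip.state(): the state, without advancing time (a new reading comes with each control period).
- manip.get_image(name): name is "side" or "top"; returns the picture (384x512x3 uint8, red, green, blue); there is no depth.
- manip.get_calibration(name): a dict with "camera_matrix" (3x3 intrinsics, pixels), "distortion" ([k1, k2, p1, p2, k3] as OpenCV has them; the pictures are not rectified), "R" (3x3) and "t" (3): a world point X has camera coordinates R X + t. Camera axes: x right, y down, z forward; pixel columns grow to the right and rows downward; lengths in m; the calibration is good to about 2 mm. A picture is of the moment at which its call begins. get_calibration takes no time and is no camera call.
- manip.hand_in(): hands the job in; it is judged then, once.
Trained networks look in the newest picture that a camera, given by its name, has taken for a name from the list of things; names that differ only in an ending like _2 or _b are one class to them, and where a whole thing is asked for, a point or a joint stands for the part that bears it (a point fixed in the world has none). Each returns a list of dicts, best first, with "confidence" (0 to 1); they miss things now and then, are a little off and sometimes report something else, mostly with a low value. They report only what shows in the picture. A call takes as long as a camera call.
- manip.boxes_of(camera, query): "at" ([x, y, z] in m, in world coordinates, good to about 4 mm: the middle of the surface that is visible of it).
- manip.masks_of(camera, query): "pixels" (384x512 bool, what is visible of it).
The state is a dict: "time": time; "joint_pos": joint angles; "qd": joint speeds; "joint_torque": joint torques, N m; "tcp_pos": TCP position; "tool_rot": TCP orientation; "contact_force": force on the tool from outside, world axes, zero at the start; "torque": the same for the moment, N m; "finger_gap": opening from 0.0 (shut) to 1.0 (fully open); "gripper_force": force on a finger pad.
Only numpy, scipy, OpenCV 4.12 (cv2) and the standard library are available. Lean on these libraries where they do the work, as an engineer would, in place of code of your own. Each camera call takes 0.05 s, during which the arm holds its last target. There are 200 camera calls.

## Working session

There is one attempt and no reset: what is moved stays moved. The work goes in short steps, Python scripts to look and compute and a tool call to move; the robot and the scene stay as the last step left them, time stands still between calls to the robot, and variables do not carry over. Pictures are saved under pics/ and viewed, at most 10 in all, crops included, and the job is handed in when it is done.

Besides the shell and the picture viewer there is one more tool, called after "Call:" as name(argument=value, ...), one argument or row to a line, values as JSON. play_rows: Moves the arm, as the interface text tells. Its arguments: {"type":"object","properties":{"series":{"type":"array"},"grip_force":{"type":"number"}},"required":["series"]}

```bash
mkdir -p pics
python3 - <<'E'
from plant import manip
import cv2,numpy as np
s=manip.state();print(s['time'],s['tcp_pos'],s['tool_rot'],s['contact_force'],manip.pinch_z)
for c in('top','side'):
    im=manip.get_image(c);cv2.imwrite(f'pics/{c}0.png',im[:,:,::-1])
    for q in('orange_grip','orange_nest','blue_grip'):
        for d in manip.boxes_of(c,q)[:2]:print(c,q,np.round(d['at'],3),round(d['confidence'],2))
E
python3 -c "
import cv2,numpy as np
a=cv2.imread('pics/top0.png');b=cv2.imread('pics/side0.png')
cv2.imwrite('pics/both0.png',cv2.resize(np.hstack([a,b]),(800,300),interpolation=cv2.INTER_AREA))"
```

```text
0.0 [ 0.17029054 -0.57497011  0.23026576] [ 1.79897154e+02 -5.64213705e-03 -1.63508699e+02] [-0.19370337  0.42441132 -0.15809297] 0.0187
top orange_grip [ 0.476 -0.239  0.094] 0.7
top orange_nest [ 0.638 -0.233  0.05 ] 0.98
top blue_grip [0.482 0.222 0.098] 0.85
side orange_grip [ 0.469 -0.23   0.094] 0.68
side orange_nest [ 0.632 -0.218  0.054] 0.91
side blue_grip [0.479 0.236 0.098] 0.76
```

View pics/top0.png

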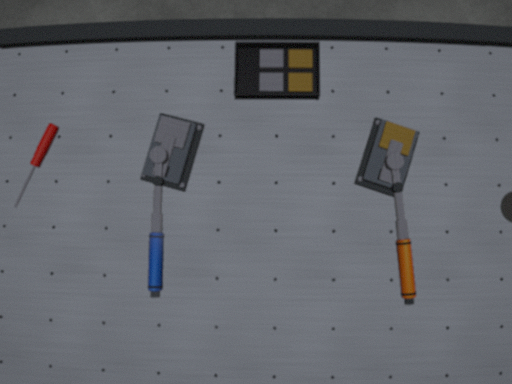

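View pics/side0.png

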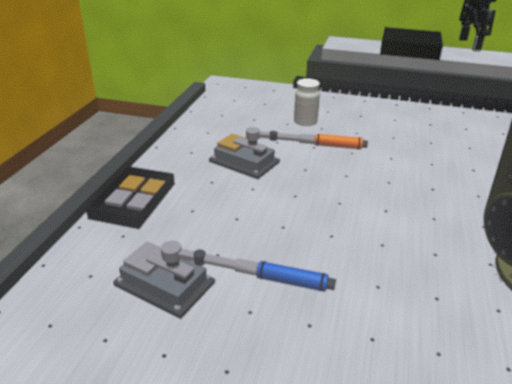

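The top view shows the orange grip at about (405,268), its bolt at (395,160), and the nest plate tilted with its blank up-right. Clockwise therefore means pushing the grip towards +y (left in the image). The blue wrench is well clear at (156,262), and a jar stands at (510,207).

```bash
cat > h.py <<'E'
from plant import manip
import cv2,numpy as np
def ray(c,px,z):
    k=manip.get_calibration(c);R=np.array(k['R']);t=np.array(k['t'])
    u=cv2.undistortPoints(np.array([[px]],float),np.array(k['camera_matrix']),np.array(k['distortion']))[0,0]
    d=R.T@np.r_[u,1];o=-R.T@t
    return (o+d*(z-o[2])/d[2])[:2]
def grip_axis():
    "grip centre and direction to bolt from the top picture"
    im=manip.get_image('top');h=cv2.cvtColor(im,cv2.COLOR_RGB2HSV)
    m=cv2.inRange(h,(5,170,90),(20,255,255));m[:225]=0;m[:,:330]=0
    p=np.argwhere(m)[:,::-1]
    w=np.array([ray('top',q,.095) for q in p.astype(float)])
    c=w.mean(0);d=np.linalg.svd(w-c)[2][0];d*=np.sign(d[0])
    return c,d,len(p)
E
python3 - <<'E'
from h import *
c,d,n=grip_axis();print('grip',c,d,n,np.degrees(np.arctan2(d[1],d[0])))
b=ray('top',(395,160),.098);print('bolt',b,'dist',np.linalg.norm(b-c),'dir',np.degrees(np.arctan2(*(b-c)[::-1])))
P=[ray('top',q,.01) for q in((378,119),(418,131),(392,194),(356,182))]
print(np.round(P,3));
for a,e in((3,0),(2,1),(0,1),(3,2)):v=P[e]-P[a];print(np.linalg.norm(v),np.degrees(np.arctan2(v[1],v[0])))
m=manip.masks_of('top','orange_nest')[0]['pixels']
r=cv2.minAreaRect(np.argwhere(m)[:,::-1].astype(np.float32));print(r);print(cv2.boxPoints(r))
im=manip.get_image('top')[100:220,330:450]
cv2.imwrite('pics/crop.png',cv2.resize(im[:,:,::-1],None,fx=5,fy=5,interpolation=cv2.INTER_CUBIC))
E
```

```text
grip [ 0.44726725 -0.24429603] [0.99515386 0.09833004] 649 5.643014783270086
bolt [ 0.65095232 -0.22535438] dist 0.20456391904253796 dir 5.312930288966058
[[ 0.755 -0.215]
 [ 0.731 -0.301]
 [ 0.596 -0.242]
 [ 0.62  -0.167]]
0.1435346855797769 -19.823651732706672
0.14719922552727877 -23.626783377991455
0.08883605773234261 -105.90095089094879
0.07891192025858963 -107.83603521546591
((385.1464538574219, 210.80242919921875), (63.87287902832031, 185.2873077392578), 1.4410992860794067)
[[350.8902  302.6136 ]
 [355.55005 117.3849 ]
 [419.4027  118.99127]
 [414.74286 304.21997]]
```

View pics/crop.png

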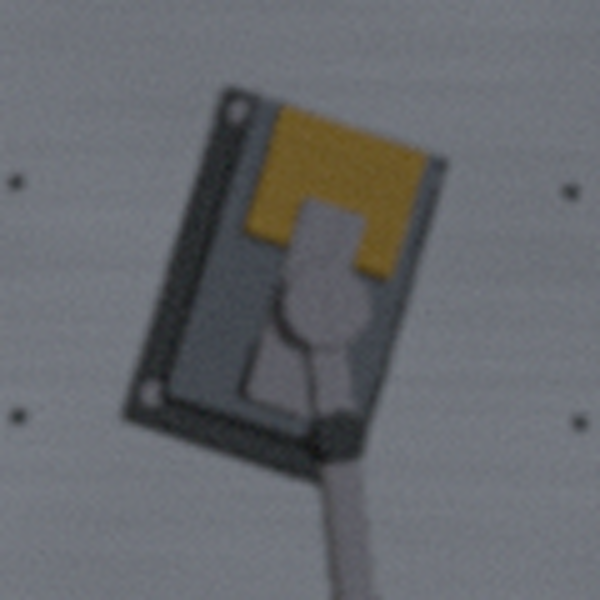

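The plate's long edges lie about 17° off, so nest x is at about -17° world yaw and the handle is at +5.5°. That leaves about 0.39 rad to home. I'll push with closed fingers from the -y side, turning the tool and closing the fingers first.

Call:
play_rows(
  series=[
    {"rz": 0.11, "gripper": 1},
    {"rz": 0.11, "gripper": 1},
    {"rz": 0.11, "gripper": 1},
    {"rz": 0.11, "gripper": 1},
    {"rz": 0.11, "gripper": 1},
  ],
  grip_force=40,
)

```text
validation failed for argument at $.se...
```

Call:
play_rows(
  series=[
    {"x": 0, "y": 0, "z": 0, "rx": 0, "ry": 0, "rz": 0.11, "gripper": 1},
    {"x": 0, "y": 0, "z": 0, "rx": 0, "ry": 0, "rz": 0.11, "gripper": 1},
    {"x": 0, "y": 0, "z": 0, "rx": 0, "ry": 0, "rz": 0.11, "gripper": 1},
    {"x": 0, "y": 0, "z": 0, "rx": 0, "ry": 0, "rz": 0.11, "gripper": 1},
    {"x": 0, "y": 0, "z": 0, "rx": 0, "ry": 0, "rz": 0.11, "gripper": 1},
  ],
  grip_force=40,
)

```text
time: 0.97
tcp_pos: [0.1703, -0.5753, 0.2313]
tool_rot: [180.0, -0.0, 164.7]
contact_force: [0.3, 0.1, 0.9]
finger_gap: 0.301
gripper_force: 0.0
```

Call:
play_rows(
  series=[
    {"x": -1.97, "y": 3.44, "z": 0, "rx": 0, "ry": 0, "rz": 0, "gripper": 1},
    {"x": -1.97, "y": 3.44, "z": 0, "rx": 0, "ry": 0, "rz": 0, "gripper": 1},
    {"x": -1.97, "y": 3.44, "z": 0, "rx": 0, "ry": 0, "rz": 0, "gripper": 1},
    {"x": -1.97, "y": 3.44, "z": 0, "rx": 0, "ry": 0, "rz": 0, "gripper": 1},
    {"x": -1.97, "y": 3.44, "z": 0, "rx": 0, "ry": 0, "rz": 0, "gripper": 1},
  ],
)

```text
time: 1.38
tcp_pos: [0.3109, -0.4333, 0.2315]
tool_rot: [-180.0, 0.0, 165.0]
contact_force: [1.9, -0.5, 0.3]
finger_gap: 0.004
gripper_force: 0.0
```

Call:
play_rows(
  series=[
    {"x": -1.97, "y": 3.44, "z": 0, "rx": 0, "ry": 0, "rz": 0, "gripper": 1},
    {"x": -1.97, "y": 3.44, "z": 0, "rx": 0, "ry": 0, "rz": 0, "gripper": 1},
    {"x": -1.97, "y": 3.44, "z": 0, "rx": 0, "ry": 0, "rz": 0, "gripper": 1},
    {"x": -1.97, "y": 3.44, "z": 0, "rx": 0, "ry": 0, "rz": 0, "gripper": 1},
    {"x": -1.97, "y": 3.44, "z": 0, "rx": 0, "ry": 0, "rz": 0, "gripper": 1},
  ],
)

```text
time: 1.8
tcp_pos: [0.4508, -0.2924, 0.2317]
tool_rot: [180.0, 0.1, 165.0]
contact_force: [0.4, -0.7, -0.1]
finger_gap: -0.002
gripper_force: 0.0
```

Call:
play_rows(
  series=[
    {"x": 0, "y": -0.5, "z": 3.4, "rx": 0, "ry": 0, "rz": 0, "gripper": 1},
    {"x": 0, "y": 0, "z": 3.4, "rx": 0, "ry": 0, "rz": 0, "gripper": 1},
    {"x": 0, "y": 0, "z": 3.4, "rx": 0, "ry": 0, "rz": 0, "gripper": 1},
    {"x": 0, "y": 0, "z": 3.4, "rx": 0, "ry": 0, "rz": 0, "gripper": 1},
    {"x": 0, "y": 0, "z": 3.4, "rx": 0, "ry": 0, "rz": 0, "gripper": 1},
  ],
)

```text
time: 2.22
tcp_pos: [0.4484, -0.2987, 0.0599]
tool_rot: [180.0, 0.0, 165.0]
contact_force: [0.7, -0.3, 0.1]
finger_gap: -0.0
gripper_force: 0.0
```

Run:
```python
from h import *
c,d,n=grip_axis();print('grip',c,d,n);s=manip.state();print(s['time'],s['tcp_pos'],s['contact_force'])
a=manip.get_image('top');b=manip.get_image('side')
cv2.imwrite('pics/down.png',np.hstack([cv2.resize(a[180:330,320:470],(400,400)),cv2.resize(b[80:230,200:400],(400,400))])[:,:,::-1])
```

```text
h.py:14: RuntimeWarning: Mean of empty slice.
  c=w.mean(0);d=np.linalg.svd(w-c)[2][0];d*=np.sign(d[0])
  ret = ret.dtype.type(ret / rcount)
Traceback (most recent call last):
  File "h.py", line 14, in grip_axis
    c=w.mean(0);d=np.linalg.svd(w-c)[2][0];d*=np.sign(d[0])
                  ~~~~~~~~~~~~~^^^^^
numpy.linalg.LinAlgError: 1-dimensional array given. Array must be at least two-dimensional
```

The arm hides the grip from the top camera, so I'll use the force and the side camera. Next I advance along world +y.

Call:
play_rows(
  series=[
    {"x": 0.2, "y": 0.77, "z": 0, "rx": 0, "ry": 0, "rz": 0, "gripper": 1},
    {"x": 0.2, "y": 0.77, "z": 0, "rx": 0, "ry": 0, "rz": 0, "gripper": 1},
    {"x": 0.2, "y": 0.77, "z": 0, "rx": 0, "ry": 0, "rz": 0, "gripper": 1},
    {"x": 0.2, "y": 0.77, "z": 0, "rx": 0, "ry": 0, "rz": 0, "gripper": 1},
    {"x": 0.2, "y": 0.77, "z": 0, "rx": 0, "ry": 0, "rz": 0, "gripper": 1},
  ],
)

```text
time: 2.68
tcp_pos: [0.4495, -0.2589, 0.0636]
tool_rot: [-180.0, 0.2, 165.0]
contact_force: [-1.2, -2.8, 1.9]
finger_gap: 0.001
gripper_force: 1.3
```

Call:
play_rows(
  series=[
    {"x": 0.15, "y": 0.58, "z": 0, "rx": 0, "ry": 0, "rz": 0, "gripper": 1},
    {"x": 0.15, "y": 0.58, "z": 0, "rx": 0, "ry": 0, "rz": 0, "gripper": 1},
    {"x": 0.15, "y": 0.58, "z": 0, "rx": 0, "ry": 0, "rz": 0, "gripper": 1},
    {"x": 0.15, "y": 0.58, "z": 0, "rx": 0, "ry": 0, "rz": 0, "gripper": 1},
    {"x": 0.15, "y": 0.58, "z": 0, "rx": 0, "ry": 0, "rz": 0, "gripper": 1},
  ],
)

```text
time: 3.1
tcp_pos: [0.4495, -0.2287, 0.0617]
tool_rot: [180.0, 0.1, 165.0]
contact_force: [-0.5, -1.9, 1.6]
finger_gap: -0.006
gripper_force: 1.3
```

Run:
```python
from h import *
s=manip.state();print(s['time'],s['tcp_pos'],s['contact_force'])
a=manip.get_image('top');b=manip.get_image('side')
cv2.imwrite('pics/push.png',np.hstack([cv2.resize(a[100:330,320:470],(300,460)),cv2.resize(b[80:230,200:400],(480,460))])[:,:,::-1])
```

```text
3.1 [ 0.44947944 -0.22867599  0.06165002] [-0.45288551 -1.86766333  1.59937822]
```

View pics/push.png

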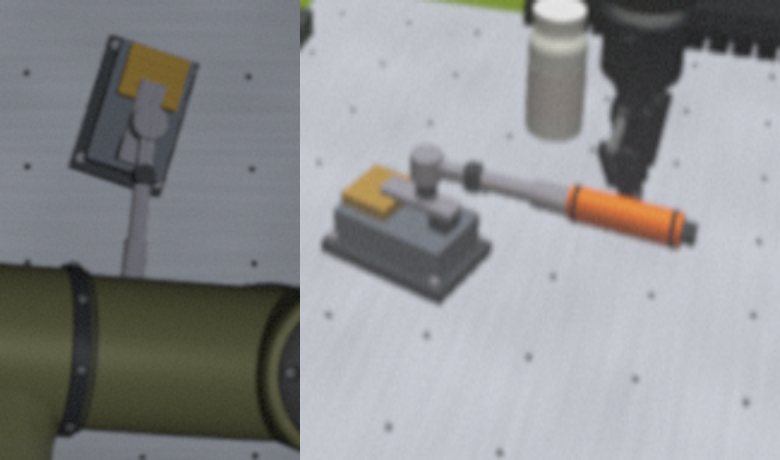

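The fingers push the grip near its middle, and the wrench turns straight at about 2 N. I continue towards home.

Call:
play_rows(
  series=[
    {"x": 0.13, "y": 0.48, "z": 0, "rx": 0, "ry": 0, "rz": 0, "gripper": 1},
    {"x": 0.13, "y": 0.48, "z": 0, "rx": 0, "ry": 0, "rz": 0, "gripper": 1},
    {"x": 0.13, "y": 0.48, "z": 0, "rx": 0, "ry": 0, "rz": 0, "gripper": 1},
    {"x": 0.13, "y": 0.48, "z": 0, "rx": 0, "ry": 0, "rz": 0, "gripper": 1},
    {"x": 0.13, "y": 0.48, "z": 0, "rx": 0, "ry": 0, "rz": 0, "gripper": 1},
  ],
)

```text
time: 3.62
tcp_pos: [0.449, -0.2039, 0.0612]
tool_rot: [-180.0, -0.0, 165.0]
contact_force: [1.1, -2.5, -0.6]
finger_gap: 0.001
gripper_force: 1.2
```

Call:
play_rows(
  series=[
    {"x": 0.05, "y": 0.19, "z": 0, "rx": 0, "ry": 0, "rz": 0, "gripper": 1},
    {"x": 0.05, "y": 0.19, "z": 0, "rx": 0, "ry": 0, "rz": 0, "gripper": 1},
    {"x": 0.05, "y": 0.19, "z": 0, "rx": 0, "ry": 0, "rz": 0, "gripper": 1},
    {"x": 0.05, "y": 0.19, "z": 0, "rx": 0, "ry": 0, "rz": 0, "gripper": 1},
    {"x": 0.05, "y": 0.19, "z": 0, "rx": 0, "ry": 0, "rz": 0, "gripper": 1},
  ],
)

```text
time: 4.03
tcp_pos: [0.449, -0.1944, 0.0613]
tool_rot: [-180.0, -0.0, 165.0]
contact_force: [2.0, -3.2, 0.1]
finger_gap: -0.003
gripper_force: 1.2
```

Call:
play_rows(
  series=[
    {"x": 0.05, "y": 0.19, "z": 0, "rx": 0, "ry": 0, "rz": 0, "gripper": 1},
    {"x": 0.05, "y": 0.19, "z": 0, "rx": 0, "ry": 0, "rz": 0, "gripper": 1},
    {"x": 0.05, "y": 0.19, "z": 0, "rx": 0, "ry": 0, "rz": 0, "gripper": 1},
    {"x": 0.05, "y": 0.19, "z": 0, "rx": 0, "ry": 0, "rz": 0, "gripper": 1},
    {"x": 0.05, "y": 0.19, "z": 0, "rx": 0, "ry": 0, "rz": 0, "gripper": 1},
  ],
)

```text
time: 4.45
tcp_pos: [0.4495, -0.186, 0.0619]
tool_rot: [-179.9, 0.1, 165.0]
contact_force: [4.3, -12.4, -1.5]
finger_gap: -0.002
gripper_force: 5.2
```

The force jumped to 12 N at y≈-0.188, so the bolt is home. I push about 3 cm more for a bend of roughly 0.2 rad.

Call:
play_rows(
  series=[
    {"x": 0.08, "y": 0.29, "z": 0, "rx": 0, "ry": 0, "rz": 0, "gripper": 1},
    {"x": 0.08, "y": 0.29, "z": 0, "rx": 0, "ry": 0, "rz": 0, "gripper": 1},
    {"x": 0.08, "y": 0.29, "z": 0, "rx": 0, "ry": 0, "rz": 0, "gripper": 1},
    {"x": 0.08, "y": 0.29, "z": 0, "rx": 0, "ry": 0, "rz": 0, "gripper": 1},
    {"x": 0.08, "y": 0.29, "z": 0, "rx": 0, "ry": 0, "rz": 0, "gripper": 1},
  ],
)

```text
time: 4.87
tcp_pos: [0.4491, -0.1716, 0.0619]
tool_rot: [-179.8, 0.1, 164.9]
contact_force: [3.1, -14.2, -1.8]
finger_gap: -0.002
gripper_force: 5.6
```

Call:
play_rows(
  series=[
    {"x": 0.08, "y": 0.29, "z": 0, "rx": 0, "ry": 0, "rz": 0, "gripper": 1},
    {"x": 0.08, "y": 0.29, "z": 0, "rx": 0, "ry": 0, "rz": 0, "gripper": 1},
    {"x": 0.08, "y": 0.29, "z": 0, "rx": 0, "ry": 0, "rz": 0, "gripper": 1},
    {"x": 0.08, "y": 0.29, "z": 0, "rx": 0, "ry": 0, "rz": 0, "gripper": 1},
    {"x": 0.08, "y": 0.29, "z": 0, "rx": 0, "ry": 0, "rz": 0, "gripper": 1},
  ],
)

```text
time: 5.28
tcp_pos: [0.4485, -0.1567, 0.0618]
tool_rot: [-179.8, 0.0, 164.9]
contact_force: [2.9, -13.2, -0.9]
finger_gap: -0.006
gripper_force: 5.6
```

Run:
```python
from h import *
s=manip.state();print(s['time'],s['tcp_pos'],s['contact_force'])
a=manip.get_image('top');b=manip.get_image('side')
h=cv2.cvtColor(b,cv2.COLOR_RGB2HSV);m=cv2.inRange(h,(4,170,90),(20,255,255));m[:,:280]=0
p=np.argwhere(m)[:,::-1].astype(float);w=np.array([ray('side',q,.09) for q in p]);c=w.mean(0)
d=np.linalg.svd(w-c)[2][0];d*=np.sign(d[0]);print('grip',c,np.degrees(np.arctan2(d[1],d[0])),len(p))
cv2.imwrite('pics/bend.png',np.hstack([cv2.resize(a[100:330,320:470],(300,460)),cv2.resize(b[80:230,200:400],(480,460))])[:,:,::-1])
```

```text
5.2833 [ 0.44854558 -0.1566717   0.06178163] [  2.8781632  -13.19513124  -0.90853002]
grip [ 0.47011089 -0.14164346] -29.23689401957701 246
```

View pics/bend.png

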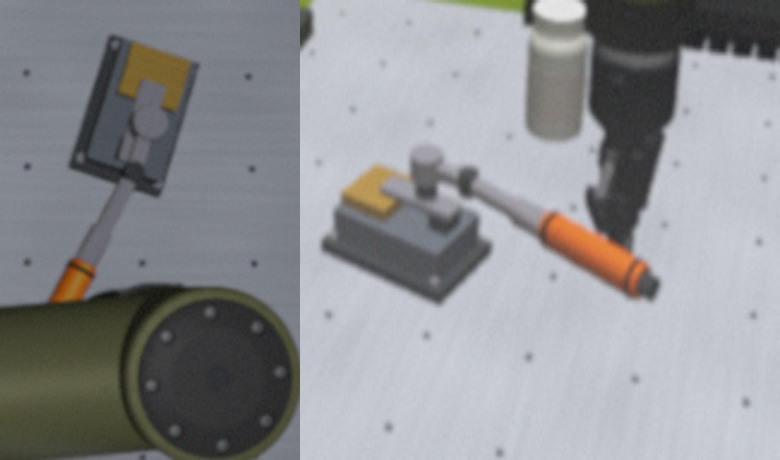

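The wrench is clearly bent: the handle lies at -29° and the head at about -17°, so the bend is around 0.2 rad with the bolt home. I hold briefly, then back off slowly.

Call:
play_rows(
  series=[
    {"x": 0, "y": 0, "z": 0, "rx": 0, "ry": 0, "rz": 0, "gripper": 1},
    {"x": 0, "y": 0, "z": 0, "rx": 0, "ry": 0, "rz": 0, "gripper": 1},
    {"x": 0, "y": 0, "z": 0, "rx": 0, "ry": 0, "rz": 0, "gripper": 1},
    {"x": 0, "y": 0, "z": 0, "rx": 0, "ry": 0, "rz": 0, "gripper": 1},
    {"x": 0, "y": 0, "z": 0, "rx": 0, "ry": 0, "rz": 0, "gripper": 1},
  ],
)

```text
time: 5.8
tcp_pos: [0.4483, -0.1566, 0.0616]
tool_rot: [-179.8, -0.0, 164.9]
contact_force: [0.3, -12.6, -1.1]
finger_gap: -0.001
gripper_force: 5.3
```

Call:
play_rows(
  series=[
    {"x": -0.08, "y": -0.29, "z": 0, "rx": 0, "ry": 0, "rz": 0, "gripper": 1},
    {"x": -0.08, "y": -0.29, "z": 0, "rx": 0, "ry": 0, "rz": 0, "gripper": 1},
    {"x": -0.08, "y": -0.29, "z": 0, "rx": 0, "ry": 0, "rz": 0, "gripper": 1},
    {"x": -0.08, "y": -0.29, "z": 0, "rx": 0, "ry": 0, "rz": 0, "gripper": 1},
    {"x": -0.08, "y": -0.29, "z": 0, "rx": 0, "ry": 0, "rz": 0, "gripper": 1},
  ],
)

```text
time: 6.22
tcp_pos: [0.4452, -0.171, 0.0602]
tool_rot: [-179.8, -0.5, 164.9]
contact_force: [-11.0, -5.7, 3.0]
finger_gap: 0.003
gripper_force: 5.3
```

Call:
play_rows(
  series=[
    {"x": -0.08, "y": -0.29, "z": 0, "rx": 0, "ry": 0, "rz": 0, "gripper": 1},
    {"x": -0.08, "y": -0.29, "z": 0, "rx": 0, "ry": 0, "rz": 0, "gripper": 1},
    {"x": -0.08, "y": -0.29, "z": 0, "rx": 0, "ry": 0, "rz": 0, "gripper": 1},
    {"x": -0.08, "y": -0.29, "z": 0, "rx": 0, "ry": 0, "rz": 0, "gripper": 1},
    {"x": -0.08, "y": -0.29, "z": 0, "rx": 0, "ry": 0, "rz": 0, "gripper": 1},
  ],
)

```text
time: 6.63
tcp_pos: [0.4457, -0.1859, 0.0601]
tool_rot: [-179.8, -0.4, 164.9]
contact_force: [-6.0, -3.5, 0.9]
finger_gap: -0.004
gripper_force: 2.7
```

Call:
play_rows(
  series=[
    {"x": -0.08, "y": -0.29, "z": 0, "rx": 0, "ry": 0, "rz": 0, "gripper": 1},
    {"x": -0.1, "y": -0.4, "z": 0, "rx": 0, "ry": 0, "rz": 0, "gripper": 1},
    {"x": -0.2, "y": -0.8, "z": 0, "rx": 0, "ry": 0, "rz": 0, "gripper": 1},
    {"x": -0.3, "y": -1.2, "z": 0, "rx": 0, "ry": 0, "rz": 0, "gripper": 1},
    {"x": -0.5, "y": -2.0, "z": 0, "rx": 0, "ry": 0, "rz": 0, "gripper": 1},
  ],
)

```text
time: 7.05
tcp_pos: [0.4489, -0.2327, 0.0615]
tool_rot: [179.9, 0.0, 165.1]
contact_force: [1.0, 0.5, 0.1]
finger_gap: -0.001
gripper_force: 0.0
```

Call:
play_rows(
  series=[
    {"x": 0, "y": -1.5, "z": 0, "rx": 0, "ry": 0, "rz": 0, "gripper": 1},
    {"x": 0, "y": -2, "z": -2, "rx": 0, "ry": 0, "rz": 0, "gripper": 1},
    {"x": 0, "y": -2, "z": -3, "rx": 0, "ry": 0, "rz": 0, "gripper": 1},
    {"x": 0, "y": -2, "z": -3, "rx": 0, "ry": 0, "rz": 0, "gripper": 1},
    {"x": 0, "y": -2, "z": -3, "rx": 0, "ry": 0, "rz": 0, "gripper": 1},
  ],
)

```text
time: 7.47
tcp_pos: [0.4234, -0.3257, 0.1725]
tool_rot: [180.0, -0.0, 165.0]
contact_force: [1.2, -1.7, -0.0]
finger_gap: -0.002
gripper_force: 0.0
```

Run:
```python
from h import *
s=manip.state();print(s['time'],s['tcp_pos'],s['contact_force'])
a=manip.get_image('top');b=manip.get_image('side')
h=cv2.cvtColor(b,cv2.COLOR_RGB2HSV);m=cv2.inRange(h,(4,170,90),(20,255,255));m[:,:280]=0
p=np.argwhere(m)[:,::-1].astype(float);w=np.array([ray('side',q,.09) for q in p]);c=w.mean(0)
d=np.linalg.svd(w-c)[2][0];d*=np.sign(d[0]);print('grip',c,np.degrees(np.arctan2(d[1],d[0])),len(p))
cv2.imwrite('pics/end.png',np.hstack([cv2.resize(a[100:330,320:470],(300,460)),cv2.resize(b[80:230,200:400],(480,460))])[:,:,::-1])
```

```text
7.4667 [ 0.42336026 -0.32569479  0.17250144] [ 1.20929736 -1.66350842 -0.04828783]
grip [ 0.45904225 -0.16889083] -19.380246084243765 195
```

View pics/end.png

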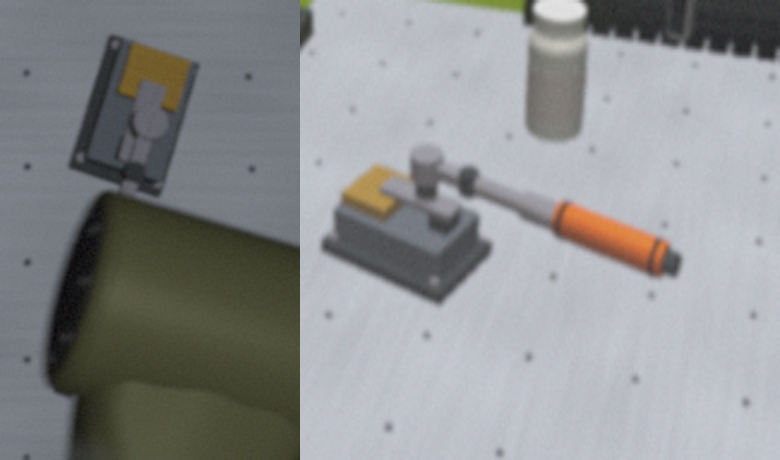

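The wrench is straight again, lying at about -19°, close to the home line at about -17°. The arm is clear of everything.

```bash
python3 -c "
from plant import manip
print(manip.hand_in())"
```

```text
the job is handed in; nothing more can be done
None
```

The job is handed in, with no verdict returned: the orange wrench was turned home, broke over at about 0.2 rad and sprang straight near the home line when released, and the blue wrench was never approached.

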